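Park the plate under the slatted shelf

TASK

Take the funnel out of the way: stand it mouth-down on top of the little slatted plywood shelf, in front of the chopsticks and clear of the jar, and let go of it. Then slide the plate, flat on the worktop and never lifted, between the cup and the pepper mill in under the shelf until it sits centred over the round cork inlay, to about a centimetre. Leave everything else where it stands.

Things in the scene. Friction and masses are not known exactly. Their poses are not given: they have to be found in the camera images.
- plate: round straight-sided melamine plate, 144 mm across, 30 mm high, wall 4 mm, flat floor 6 mm thick, about 250 g, standing on the worktop left or right of the middle. Origin: centre of its underside; z up.
- funnel: plastic kitchen funnel standing mouth-down: mouth 90 mm across at the bottom, cone up to 62 mm height, then an upright stem 16 mm across from 64 to 105 mm height; about 60 g. Origin: centre of the mouth, on the surface it stands on; z up along the stem.
- riser: fixed low plywood shelf: five slats (each 24 mm deep, 12 mm gaps) make a top 168 mm deep (its x) by 445 mm wide (its y), underside 130 mm and top face 142 mm above the worktop, on two side panels 15 mm thick, 160 mm deep, centred at y = -215 and +215 mm; front and back open. Origin: on the worktop under the middle of the top; its x points away from the robot (into the shelf), y to the left, z up.
- inlay: target spot: round cork inlay 150 mm across, flush in the worktop, under the shelf. Origin: its centre, on the worktop; x and y parallel to the shelf's.
- canister: bystander: glass storage canister with hinged metal lid, 98 mm across, 134 mm high, on the other side of the middle from the plate. Origin: centre of its underside.
- cup: bystander: handleless ceramic cup, 72 mm across the rim, 90 mm high, at the left or right of the shelf's front opening. Origin: centre of its underside.
- mill: bystander: turned wooden pepper mill, 56 mm across, 115 mm high, at the other side of the shelf's front opening. Origin: centre of its underside.
- jar: bystander: small glass spice jar, 48 mm across, 75 mm high, standing on top of the shelf. Origin: centre of its underside.
- chopsticks: bystander: pair of chopsticks on a ceramic rest, 227 mm long along its y, 20 mm wide, 19 mm high, lying along the rear slat on top of the shelf. Origin: middle of its length, on the slat.
- ladle: bystander: steel soup ladle lying at the right side; bowl 84 mm across, 34 mm high, handle 9 mm thick reaching 260 mm along its -x. Origin: centre of the underside of the bowl.
Mind the look-alikes: they are no part of the job. There is more than one size of the funnel; the one meant has the size given above.

How it is judged:
By the outcome, as a careful person would: the job done as asked, in the order asked, and still so for the second after the job is handed in, with the robot touching nothing.
It also fails if it takes over 72 s, if anything falls off the work surface, if the arm or the gripper's body presses on something with over 40 N, if the wrist force passes 120 N, or if a joint passes its speed limit or range.

ROBOT

A 6-joint arm with a two-finger parallel gripper is mounted at the origin on the work surface. World frame = base frame: x ahead of the robot, y to its left, z up, the work surface at z = 0. Lengths are in m, angles in rad, forces in N, time in s.
With the tool pointing down it reaches from about 0.3 to 0.775 m from the base axis. Payload 14.6 kg.
Tool frame: the origin (TCP) lies midway between the tips of the shut fingers; the grasp point (between the pads) lies 19 mm behind it (tcp_to_grasp is the distance from the TCP to the grasp point, in m); z points along the fingers, y is the line along which they close (so a half turn about z gives the same grasp; the last joint's range is limited). The gripper opens to 94 mm and grips with 3 to 60 N. Pads are 16 mm wide; open, the fingers measure 119 mm over their backs; the gripper's body (75 mm by 177 mm) begins 78 mm behind the grasp point.
Start: joints at [1.185, 0.3, 1.521, -0, 1.321, -0.067], TCP at [0.172, 0.522, 0.205] pointing down, gripper open.
Joint ranges: [-3.03, 3.03], [-0.79, 2.21], [0.23, 2.52], [-1.04, 4.18], [0, 3.07], [-2.55, 2.55]. Speed limits (rad/s): [2.22, 2.22, 2.57, 3.14, 3.14, 3.14].

INTERFACE

Orientations are given as [roll, pitch, yaw] about the fixed x, y, z axes, in that order (R = Rz(yaw) Ry(pitch) Rx(roll)).
In Python, from station import * gives the robot as it stands.
- The arm moves only by the tool send_rows, never from a script. Its argument "motion" is a list of rows, each a list of 3 entries, a list of its own where there are three numbers: the shift along the tool's x, y, z in units of 0.03 m (1.0 is 0.03 m), then the turn, a rotation vector about the tool's x, y, z in units of 0.12 rad (1.0 is 0.12 rad), then the opening, from -1 (shut) to 1 (fully open). In form: [[[x, y, z], [rx, ry, rz], grip], ...]. A call has 1 to 12 rows; each row shifts and turns the commanded pose from where the row before left it, along the tool's axes as they then stand; what a row does not reach is not made up. A row lasts 1/10 s, in which the tool goes at most 50 mm and 8.59 degrees, less where a joint would pass 70% of its speed; a pose out of reach is approached as far as the arm can. A call with a number of a shift or a turn outside -1 to 1 is refused whole. A call with a gripper value outside its range is refused whole. The fingers move at their own pace and stop on an object; "squeeze" is the grip in N (left out, the last holds). Time passes only in rows, so rows that do not move let the fingers close. It gives the time, the measured TCP pose, the force, the opening and the grip force at its end, in the units of the state.
- get_obs(): the state, without advancing time (a new reading comes with each control period).
- camera(name): name is "side" or "top" or "wrist"; returns a dict with "pixels" (420x560x3 uint8, red, green, blue), "depth" (420x560 float32, m along the optical axis (not along the pixel's ray), 0 where there is no reading), "fx", "fy", "cx", "cy" (pixels), "rvec" (rotation vector, rad) and "tvec" (3), from world to camera coordinates, as OpenCV has them. Camera axes: x right, y down, z forward; pixel columns grow to the right and rows downward; lengths in m; the calibration is good to about 2 mm. The wrist camera is an equidistant fisheye: a pixel r from the principal point sees the ray r / f radians off the axis. A picture is of the moment at which its call begins.
- hand_in(): hands the job in; it is judged then, once.
The state is a dict: "time_s": time; "qpos": joint angles; "joint_vel": joint speeds; "tau": joint torques, N m; "ee_pos": TCP position; "eef_rot": TCP orientation; "force": force on the tool from outside, world axes, zero at the start; "moment": the same for the moment, N m; "grip_width": finger opening in m; "grip_force": force on a finger pad.
Only numpy, scipy, OpenCV 4.12 (cv2) and the standard library are available. Lean on these libraries where they do the work, as an engineer would, in place of code of your own. Each camera call takes 0.05 s, during which the arm holds its last target. There are 200 camera calls.

## Working session

There is one attempt and no reset: what is moved stays moved. The work goes in short steps, Python scripts to look and compute and a tool call to move; the robot and the scene stay as the last step left them, time stands still between calls to the robot, and variables do not carry over. Pictures are saved under pics/ and viewed, at most 10 in all, crops included, and the job is handed in when it is done.

Besides the shell and the picture viewer there is one more tool, called after "Call:" as name([rows], argument=value, ...), one row to a line, values as JSON. send_rows: Moves the arm, as the interface text tells. Its arguments: {"type":"object","properties":{"motion":{"type":"array"},"squeeze":{"type":"number"}},"required":["motion"]}

```bash
mkdir -p pics; cat > h.py <<'E'
from station import *
import numpy as np, cv2
def world(c):
    R=cv2.Rodrigues(np.array(c["rvec"],float))[0]; t=np.array(c["tvec"],float).reshape(3)
    v,u=np.mgrid[0:420,0:560]; d=c["depth"]
    P=np.stack([(u-c["cx"])/c["fx"]*d,(v-c["cy"])/c["fy"]*d,d],-1)
    W=(P-t)@R; W[d==0]=np.nan
    return W
def save(c,n): cv2.imwrite("pics/"+n,cv2.cvtColor(c["pixels"],cv2.COLOR_RGB2BGR))
E
python3 - <<'E'
from h import *
for n in("top","side"):
    c=camera(n); save(c,n+"0.png"); np.save(n+"W.npy",world(c)); 
    R=cv2.Rodrigues(np.array(c["rvec"],float))[0]; print(n,c["fx"],-R.T@np.array(c["tvec"]).ravel(),R[2])
print(get_obs())
E
```

```text
top 478.3681025236742 [ 0.37273527 -0.03124466  1.3070025 ] [ 0.09146208 -0.00134087 -0.99580766]
side 524.3005636374868 [ 0.22644811 -0.8708671   0.80524997] [ 0.23321325  0.74163556 -0.62895808]
{'time_s': 0.1, 'qpos': array([ 1.18538126e+00,  3.00388201e-01,  1.52151178e+00, -2.59605608e-06,
        1.32069672e+00, -6.66158819e-02]), 'joint_vel': array([ 0.00021442, -0.00117737, -0.00279164,  0.00046401,  0.00193641,
        0.0002376 ]), 'tau': array([ 9.04480257e-04, -5.32647157e+01, -3.53282189e+01,  7.08872708e-02,
        2.35205685e-02, -9.26829762e-05]), 'ee_pos': array([0.17230894, 0.52206768, 0.20496112]), 'eef_rot': array([-3.14059067e+00, -6.43267004e-05,  2.82279408e+00]), 'force': array([ 0.40313843,  0.87713046, -0.27321337]), 'moment': array([ 0.02185024, -0.01819864,  0.01606857]), 'grip_force': 0.0, 'grip_width': 0.09447172121525692}
```

View pics/top0.png

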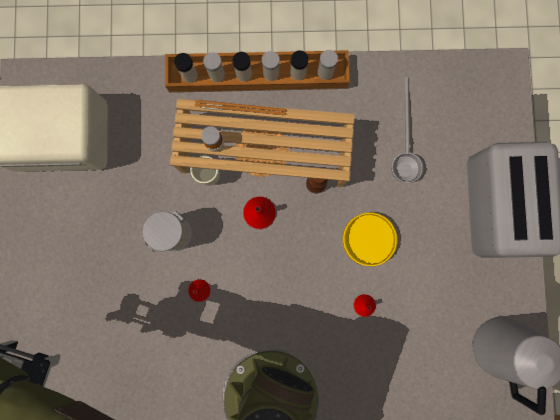

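View pics/side0.png

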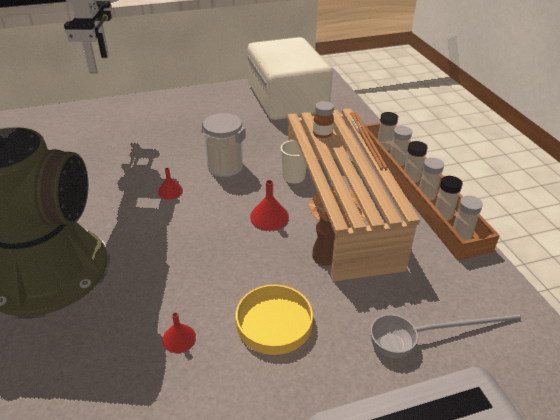

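The top picture shows three red funnels: one at (260,212), and smaller ones at (199,290) and (365,305). The plate is at (371,239), the cup at (205,171), the mill at (317,184), the jar at (212,137) and the canister at (166,231). The large funnel looks like the 90 mm one, so I'll measure the sizes and confirm in a crop.

```bash
python3 - <<'E'
from h import *
W=np.load("topW.npy"); S=np.load("sideW.npy")
img=cv2.imread("pics/top0.png")
V,U=np.mgrid[0:420,0:560]
def reg(n,u0,u1,v0,v1,zl,zh,A=W):
    m=np.zeros(A.shape[:2],bool); m[v0:v1,u0:u1]=1; m&=(A[...,2]>zl)&(A[...,2]<zh)
    p=A[m]; (cx,cy),r=cv2.minEnclosingCircle(p[:,:2].astype(np.float32))
    print(n,len(p),"circ",np.round([cx,cy,r*2],4),"zmax",p[:,2].max().round(4)); return p
for n,b in dict(fBig=(235,295,190,235),fL=(180,215,272,305),fR=(348,388,290,322)).items():
    reg(n,*b,.004,.2); reg(n+" stem",*b,.07,.2) if n=="fBig" else 0
reg("plate rim",335,405,205,275,.022,.04)
reg("canister",130,200,205,260,.11,.15)
reg("cup",185,225,155,190,.07,.1)
reg("mill",300,332,172,200,.08,.125)
reg("jar",195,230,120,155,.19,.24)
reg("ladle bowl",388,430,148,185,.01,.05)
p=reg("chop",190,290,95,120,.15,.19); print(cv2.minAreaRect(p[:,:2].astype(np.float32)))
p=reg("shelf",160,365,90,190,.137,.147); print(cv2.minAreaRect(p[:,:2].astype(np.float32)),p[:,2].mean())
print("table z",np.nanmedian(W[250:280,240:300,2]))
# cork through slats (z ~0 color brownish)
def crop(src,u0,u1,v0,v1,s): return cv2.resize(src[v0:v1,u0:u1],None,fx=s,fy=s,interpolation=cv2.INTER_CUBIC)
a=crop(img,160,365,85,245,3.7)
cv2.imwrite("pics/crop1.png",a)
# cork: floor pixels under shelf with warm colour
m=np.zeros((420,560),bool); m[100:185,175:350]=1; m&=abs(W[...,2])<.012
sat=cv2.cvtColor(img,cv2.COLOR_BGR2HSV)[...,1]
k=m&(sat>70); p=W[k]; print(len(p),np.nanmin(p,0),np.nanmax(p,0))
(cx,cy),r=cv2.minEnclosingCircle(p[:,:2].astype(np.float32));print("cork",cx,cy,2*r)
E
```

```text
fBig 865 circ [0.4915 0.0085 0.1799] zmax 0.1098
fBig stem 40 circ [0.4954 0.0244 0.0162] zmax 0.1098
fL 382 circ [0.292  0.1964 0.1135] zmax 0.0734
fR 372 circ [ 0.2423 -0.2699  0.119 ] zmax 0.0718
plate rim 277 circ [ 0.4157 -0.2713  0.1451] zmax 0.0364
canister 1324 circ [0.4438 0.2562 0.1144] zmax 0.1399
cup 127 circ [0.6032 0.161  0.0722] zmax 0.095
mill 139 circ [ 0.5706 -0.1333  0.0467] zmax 0.1181
jar 304 circ [0.6595 0.125  0.0454] zmax 0.2211
ladle bowl 353 circ [ 0.6129 -0.379   0.0945] zmax 0.0394
chop 429 circ [0.7414 0.0634 0.2213] zmax 0.1659
((0.7440263628959656, 0.0631043016910553), (0.22104963660240173, 0.019415391609072685), 83.68143463134766)
shelf 7682 circ [0.6667 0.0075 0.4729] zmax 0.147
((0.6658075451850891, 0.00755646824836731), (0.44541969895362854, 0.16992220282554626), 83.63750457763672) 0.1410583128380472
table z -0.001435167087558629
1053 [ 0.57065783 -0.23019142 -0.00922286] [0.81744622 0.25105408 0.01092164]
cork 0.6964925527572632 0.012266665697097778 0.5302746891975403
```

View pics/crop1.png

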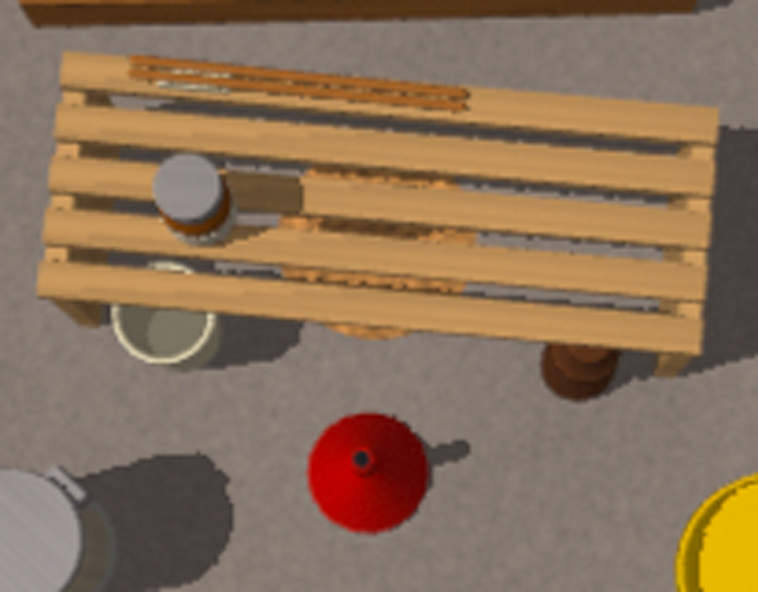

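The crop confirms the funnel. Its stem top is at (360,460) in the crop, its height measures about 0.107 and its width is about twice that of the other two (0.072 m high), so it is the 90 mm one. Cork shows through the gaps between slats and pokes out in front at crop (370,330). Next I'll fit the inlay circle from its visible ends.

```bash
python3 - <<'E'
from h import *
from scipy.optimize import least_squares
c=camera("top"); R=cv2.Rodrigues(np.array(c["rvec"],float))[0]; t=np.array(c["tvec"]).ravel(); o=-R.T@t
def gnd(u,v,z=0):
    d=R.T@np.array([(u-c["cx"])/c["fx"],(v-c["cy"])/c["fy"],1]); return (o+d*(z-o[2])/d[2])[:2]
P=np.array([gnd(160+(a+.5)/3.7-.5,85+(b+.5)/3.7-.5) for a,b in[(303,172),(460,187),(283,222),(478,240),(281,272),(466,290),(325,326),(411,334),(370,338)]])
f=least_squares(lambda q:np.hypot(*(P-q[:2]).T)-.075,[.65,.01],loss="soft_l1",f_scale=.004)
print("cork",f.x,np.round(f.fun,3))
W=world(c);V,U=np.mgrid[0:420,0:560]
hsv=cv2.cvtColor(c["pixels"],cv2.COLOR_RGB2HSV)
# red big funnel mouth: fit circle to lower red pixels
m=(hsv[...,1]>180)&(U>235)&(U<290)&(V>190)&(V<235)&((hsv[...,0]<8)|(hsv[...,0]>172))
cn=max(cv2.findContours(m.astype(np.uint8),0,1)[0],key=cv2.contourArea)
Q=np.array([gnd(*p[0]) for p in cn]);print("funnel mouth",cv2.minEnclosingCircle(Q.astype(np.float32)))
S=np.load("sideW.npy"); m=(S[...,2]>.005)&(S[...,2]<.12); m[:195]=0;m[268:]=0;m[:,:305]=0;m[:,335:]=0
p=S[m];print("mill side",np.percentile(p,[2,50,98],axis=0).round(3))
sh=np.array([.6658,.0075]);X=np.array([.9939,-.1107]);Y=np.array([.1107,.9939])
for n,q in dict(cork=f.x,cup=[.6032,.161],mill=[.575,-.133],jar=[.6595,.125]).items():print(n,(np.array(q)-sh)@X,(np.array(q)-sh)@Y)
E
```

```text
cork [0.67121686 0.0130831 ] [ 0.002 -0.001 -0.002  0.     0.001  0.001  0.001  0.    -0.001]
funnel mouth ((0.49685442447662354, 0.023715710267424583), 0.04418063536286354)
mill side [[ 0.546 -0.201  0.008]
 [ 0.561 -0.154  0.057]
 [ 0.578 -0.127  0.115]]
cork 0.004765766865285216 0.006148686634437933
cup -0.07921059 0.14563383
mill -0.07469276999999999 -0.14969451
jar -0.01926881999999997 0.11608584
```

The cork is at (0.671, 0.013), which is (+5, +6) mm in the shelf frame with residuals of 2 mm or less, so it's consistent. The funnel's mouth (0.497, 0.024, 88 mm across) agrees with its stem. The first move takes the gripper over the funnel.

Call:
send_rows([
  [[0,0,0],[0,0,-0.86],1],
  [[0,0,0],[0,0,-0.86],1],
  [[-0.78,-0.96,0],[0,0,0],1],
  [[-0.78,-0.96,0],[0,0,0],1],
  [[-0.78,-0.96,0],[0,0,0],1],
  [[-0.78,-0.96,0],[0,0,0],1],
  [[-0.78,-0.96,0],[0,0,0],1],
  [[-0.78,-0.96,0],[0,0,0],1],
  [[-0.78,-0.96,0],[0,0,0],1],
  [[-0.78,-0.96,0],[0,0,0],1],
  [[-0.78,-0.96,0],[0,0,0],1],
  [[-0.78,-0.96,0],[0,0,0],1],
])

```text
time_s: 1.35
ee_pos: [0.3731, 0.2084, 0.2054]
eef_rot: [3.142, 0.0, 3.029]
force: [0.1, 0.8, 0.3]
grip_width: 0.094
grip_force: 0.0
```

Call:
send_rows([
  [[-0.78,-0.96,0],[0,0,0],1],
  [[-0.78,-0.96,0],[0,0,0],1],
  [[-0.78,-0.96,0],[0,0,0],1],
  [[-0.78,-0.96,0],[0,0,0],1],
  [[-0.78,-0.96,0],[0,0,0],1],
  [[-0.78,-0.96,0],[0,0,0],1],
  [[0,0,0],[0,0,0],1],
  [[0,0,0],[0,0,0],1],
  [[0,0,0],[0,0,0],1],
])

```text
time_s: 2.25
ee_pos: [0.4923, 0.023, 0.2053]
eef_rot: [3.141, -0.0, 3.03]
force: [0.1, -0.1, -0.2]
grip_width: 0.0935
grip_force: 0.0
```

```bash
cat >> h.py <<'E'
from scipy.spatial.transform import Rotation as Ro
def rel(target):
    s=get_obs(); R=Ro.from_euler("xyz",s["eef_rot"]).as_matrix()
    print("t",round(s["time_s"],2),"pos",s["ee_pos"].round(4),"rot",s["eef_rot"].round(3),"w",round(s["grip_width"],4),"gf",round(s["grip_force"],1),"F",s["force"].round(1),"q",s["qpos"].round(2))
    print("units",(R.T@(np.array(target)-s["ee_pos"])/.03).round(2))
E
python3 -c "
from h import *
rel([.496,.024,.072])"
```

```text
t 2.25 pos [0.4923 0.023  0.2053] rot [ 3.141 -0.     3.03 ] w 0.0935 gf 0.0 F [ 0.1 -0.1 -0.2] q [-0.03  0.17  1.68  0.    1.29 -1.49]
units [-0.12  0.05  4.44]
```

Call:
send_rows([
  [[-0.12,0.05,0.74],[0,0,0],1],
  [[0,0,0.74],[0,0,0],1],
  [[0,0,0.74],[0,0,0],1],
  [[0,0,0.74],[0,0,0],1],
  [[0,0,0.74],[0,0,0],1],
  [[0,0,0.74],[0,0,0],1],
  [[0,0,0],[0,0,0],-1],
  [[0,0,0],[0,0,0],-1],
  [[0,0,0],[0,0,0],-1],
  [[0,0,0],[0,0,0],-1],
  [[0,0,0],[0,0,0],-1],
  [[0,0,0],[0,0,0],-1],
], squeeze=12)

```text
time_s: 3.45
ee_pos: [0.4966, 0.0235, 0.0726]
eef_rot: [3.142, 0.001, 3.029]
force: [0.7, 0.3, -0.1]
grip_width: 0.0495
grip_force: 0.0
```

Call:
send_rows([
  [[0,0,0],[0,0,0],-1],
  [[0,0,0],[0,0,0],-1],
  [[0,0,0],[0,0,0],-1],
])

```text
time_s: 3.75
ee_pos: [0.4965, 0.0235, 0.0723]
eef_rot: [3.142, -0.0, 3.029]
force: [-0.5, -0.1, -0.3]
grip_width: 0.0253
grip_force: 0.0
```

```bash
python3 -c "
from h import *
rel([.661,.012,.240])"
```

```text
t 3.75 pos [0.4965 0.0235 0.0723] rot [ 3.142 -0.     3.029] w 0.0253 gf 0.0 F [-0.5 -0.1 -0.3] q [-0.03  0.34  1.8   0.    1.   -1.48]
units [-5.49  0.24 -5.59]
```

Call:
send_rows([
  [[0,0,0],[0,0,0],-1],
  [[0,0,0],[0,0,0],-1],
  [[0,0,0],[0,0,0],-1],
  [[0,0,0],[0,0,0],-1],
])

```text
time_s: 4.15
ee_pos: [0.4964, 0.0235, 0.0722]
eef_rot: [-3.142, -0.0, 3.029]
force: [0.2, 0.5, -1.2]
grip_width: 0.0156
grip_force: 12.0
```

Call:
send_rows([
  [[0,0,-0.7],[0,0,0],-1],
  [[0,0,-0.7],[0,0,0],-1],
  [[0,0,-0.7],[0,0,0],-1],
  [[0,0,-0.7],[0,0,0],-1],
  [[0,0,-0.7],[0,0,0],-1],
  [[0,0,-0.7],[0,0,0],-1],
  [[0,0,-0.7],[0,0,0],-1],
  [[0,0,-0.7],[0,0,0],-1],
  [[0,0,0],[0,0,0],-1],
])

```text
time_s: 5.05
ee_pos: [0.4973, 0.0235, 0.2426]
eef_rot: [3.141, 0.004, 3.029]
force: [-1.0, -0.1, 0.8]
grip_width: 0.0158
grip_force: 12.0
```

```bash
python3 -c "
from h import *
rel([.661,.012,.240])
c=camera('side'); save(c,'s1.png')"
```

```text
t 5.05 pos [0.4973 0.0235 0.2426] rot [3.141 0.004 3.029] w 0.0158 gf 12.0 F [-1.  -0.1  0.8] q [-0.03  0.15  1.61  0.    1.37 -1.48]
units [-5.46  0.23  0.11]
```

View pics/s1.png

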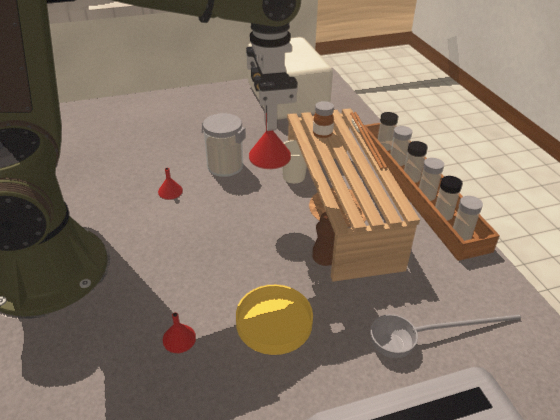

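The funnel hangs upright in the gripper at (270,145), with 28 mm of clearance over the shelf top. Next I carry it over and lower it.

Call:
send_rows([
  [[-0.7,0.03,0],[0,0,0],-1],
  [[-0.7,0.03,0],[0,0,0],-1],
  [[-0.7,0.03,0],[0,0,0],-1],
  [[-0.7,0.03,0],[0,0,0],-1],
  [[-0.7,0.03,0],[0,0,0],-1],
  [[-0.7,0.03,0],[0,0,0],-1],
  [[-0.7,0.03,0],[0,0,0],-1],
  [[-0.56,0.02,0],[0,0,0],-1],
  [[0,0,0],[0,0,0],-1],
  [[0,0,0],[0,0,0],-1],
])

```text
time_s: 6.1
ee_pos: [0.6594, 0.012, 0.2386]
eef_rot: [-3.141, -0.002, 3.029]
force: [-0.8, -0.4, -0.4]
grip_width: 0.0156
grip_force: 12.0
```

```bash
python3 -c "
from h import *
rel([.661,.012,.216])"
```

```text
t 6.1 pos [0.6594 0.012  0.2386] rot [-3.141e+00 -2.000e-03  3.029e+00] w 0.0156 gf 12.0 F [-0.8 -0.4 -0.4] q [-0.04  0.54  1.12 -0.    1.49 -1.5 ]
units [-0.05  0.01  0.75]
```

Call:
send_rows([
  [[0,0,0.3],[0,0,0],-1],
  [[0,0,0.3],[0,0,0],-1],
  [[0,0,0.12],[0,0,0],-1],
  [[0,0,0.04],[0,0,0],-1],
  [[0,0,0.04],[0,0,0],-1],
  [[0,0,0],[0,0,0],-1],
  [[0,0,0],[0,0,0],-1],
])

```text
time_s: 6.8
ee_pos: [0.6601, 0.012, 0.2165]
eef_rot: [3.142, 0.0, 3.029]
force: [-0.1, 0.4, -1.3]
grip_width: 0.016
grip_force: 12.0
```

Call:
send_rows([
  [[0,0,0.04],[0,0,0],-1],
  [[0,0,0.03],[0,0,0],-1],
  [[0,0,0],[0,0,0],-1],
  [[0,0,0],[0,0,0],-1],
])

```text
time_s: 7.2
ee_pos: [0.66, 0.012, 0.2141]
eef_rot: [3.142, -0.0, 3.029]
force: [-0.6, -0.6, -0.7]
grip_width: 0.0156
grip_force: 12.0
```

Call:
send_rows([
  [[0,0,0.03],[0,0,0],-1],
  [[0,0,0],[0,0,0],-1],
  [[0,0,0],[0,0,0],-1],
])

```text
time_s: 7.5
ee_pos: [0.6601, 0.0119, 0.214]
eef_rot: [-3.142, 0.001, 3.029]
force: [-2.3, -1.1, 5.8]
grip_width: 0.0156
grip_force: 12.0
```

It's touching the shelf (5.8 N). Open partway and retreat upward.

Call:
send_rows([
  [[0,0,0],[0,0,0],-0.2],
  [[0,0,0],[0,0,0],-0.2],
  [[0,0,0],[0,0,0],-0.2],
  [[0,0,0],[0,0,0],-0.2],
  [[0,0,-0.4],[0,0,0],-0.2],
  [[0,0,-0.8],[0,0,0],-0.2],
  [[0,0,-0.8],[0,0,0],-0.2],
  [[0,0,-0.8],[0,0,0],-0.2],
  [[0,0,-0.8],[0,0,0],-0.2],
  [[0.8,0,0],[0,0,0],-0.2],
  [[0.8,0,0],[0,0,0],-0.2],
  [[0.8,0,0],[0,0,0],-0.2],
])

```text
time_s: 8.7
ee_pos: [0.5876, 0.0201, 0.3221]
eef_rot: [3.142, 0.001, 3.029]
force: [0.2, -0.1, 0.4]
grip_width: 0.0374
grip_force: 0.0
```

```bash
python3 -c "
from h import *
rel([.4157,-.2013,.150])
W=world(camera('side')); "
```

```text
t 8.7 pos [0.5876 0.0201 0.3221] rot [3.142e+00 1.000e-03 3.029e+00] w 0.0374 gf 0.0 F [ 0.2 -0.1  0.4] q [-0.03  0.33  1.21 -0.    1.6  -1.49]
units [ 4.87 -7.98  5.73]
```

Call:
send_rows([
  [[0.51,-0.88,0.5],[0,0,0],-0.2],
  [[0.51,-0.88,0.5],[0,0,0],-0.2],
  [[0.51,-0.88,0.5],[0,0,0],-0.2],
  [[0.51,-0.88,0.7],[0,0,0],-0.2],
  [[0.51,-0.88,0.7],[0,0,0],-0.2],
  [[0.51,-0.88,0.7],[0,0,0],-0.2],
  [[0.51,-0.88,0.8],[0,0,0],-0.2],
  [[0.51,-0.88,0.8],[0,0,0],-0.2],
  [[0.51,-0.88,0.8],[0,0,0],-0.2],
  [[0,0,0],[0,0,0],-0.2],
  [[0,0,0],[0,0,0],-0.2],
])

```text
time_s: 9.85
ee_pos: [0.4253, -0.2011, 0.142]
eef_rot: [-3.141, 0.001, 3.028]
force: [0.9, 0.0, 0.3]
grip_width: 0.0381
grip_force: 0.0
```

```bash
python3 -c "
from h import *
rel([.4235,-.2017,.010])
c=camera('top');save(c,'t2.png'); i=cv2.imread('pics/t2.png'); 
cv2.imwrite('pics/t2c.png',cv2.resize(i[80:290,160:420],None,fx=2.8,fy=2.8,interpolation=2))
W=world(c); V,U=np.mgrid[0:420,0:560]
m=(U>200)&(U<300)&(V>90)&(V<190)&(W[...,2]>.21)&(W[...,2]<.26); p=W[m]; print(len(p),p.mean(0),p.max(0)) "
```

```text
t 9.85 pos [ 0.4253 -0.2011  0.142 ] rot [-3.141e+00  1.000e-03  3.028e+00] w 0.0381 gf 0.0 F [0.9 0.  0.3] q [-0.52  0.19  1.81  0.    1.14 -1.98]
units [ 0.06 -0.03  4.4 ]
329 [0.65840433 0.10429362 0.22014558] [0.67940967 0.14645604 0.25255002]
```

View pics/t2c.png

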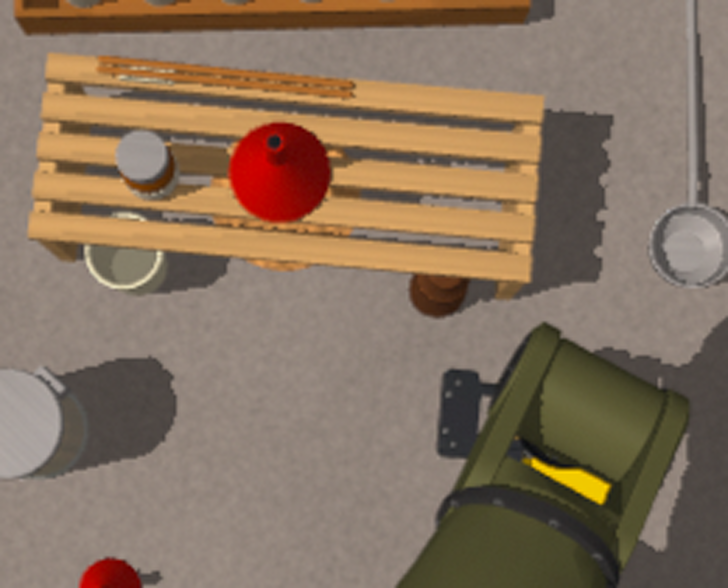

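The funnel stands upright on the shelf at (280,170), clear of the jar at (145,160) and in front of the chopsticks. Now I go down over the plate's left rim and pinch the wall.

Call:
send_rows([
  [[0.06,-0.03,0.7],[0,0,0],-0.2],
  [[0,0,0.7],[0,0,0],-0.2],
  [[0,0,0.7],[0,0,0],-0.2],
  [[0,0,0.7],[0,0,0],-0.2],
  [[0,0,0.7],[0,0,0],-0.2],
  [[0,0,0.5],[0,0,0],-0.2],
  [[0,0,0.3],[0,0,0],-0.2],
  [[0,0,0],[0,0,0],-0.2],
  [[0,0,0],[0,0,0],-0.2],
])

```text
time_s: 10.8
ee_pos: [0.4239, -0.2013, 0.0131]
eef_rot: [-3.141, 0.001, 3.03]
force: [-0.7, -0.4, 0.4]
grip_width: 0.0376
grip_force: 0.0
```

Call:
send_rows([
  [[0,0,0],[0,0,0],-1],
  [[0,0,0],[0,0,0],-1],
  [[0,0,0],[0,0,0],-1],
  [[0,0,0],[0,0,0],-1],
  [[0,0,0],[0,0,0],-1],
  [[0,0,0],[0,0,0],-1],
], squeeze=15)

```text
time_s: 11.4
ee_pos: [0.4233, -0.2015, 0.0125]
eef_rot: [-3.141, 0.001, 3.029]
force: [-0.6, -0.6, 4.6]
grip_width: 0.004
grip_force: 15.0
```

```bash
python3 -c "
from h import *
X=np.array([.9939,-.1107]);Y=np.array([.1107,.9939]);C=np.array([.6712,.0131])
p=C-.24*X+.070*Y; print(p); rel([*p,get_obs()['ee_pos'][2]])"
```

```text
[0.440413 0.109241]
t 11.4 pos [ 0.4233 -0.2015  0.0125] rot [-3.141e+00  1.000e-03  3.029e+00] w 0.004 gf 15.0 F [-0.6 -0.6  4.6] q [-0.52  0.39  1.91 -0.    0.84 -1.98]
units [ 0.6  10.36 -0.  ]
```

Call:
send_rows([
  [[0,0.1,0.04],[0,0,0],-1],
  [[0.03,0.3,0],[0,0,0],-1],
  [[0.03,0.45,0],[0,0,0],-1],
  [[0.03,0.45,0],[0,0,0],-1],
  [[0.03,0.45,0],[0,0,0],-1],
  [[0.03,0.45,0],[0,0,0],-1],
  [[0.03,0.45,0],[0,0,0],-1],
  [[0.03,0.45,0],[0,0,0],-1],
])

```text
time_s: 12.2
ee_pos: [0.4286, -0.1089, 0.0123]
eef_rot: [-3.14, 0.004, 3.029]
force: [-0.6, -8.4, 13.4]
grip_width: 0.004
grip_force: 15.0
```

```bash
python3 -c "
from h import *
rel([.438,.082,.0125])"
```

```text
t 12.2 pos [ 0.4286 -0.1089  0.0123] rot [-3.14   0.004  3.029] w 0.004 gf 15.0 F [-0.6 -8.4 13.4] q [-0.33  0.34  1.99 -0.    0.81 -1.79]
units [ 0.4   6.36 -0.02]
```

Call:
send_rows([
  [[0.03,0.5,0],[0,0,0],-1],
  [[0.03,0.5,0],[0,0,0],-1],
  [[0.03,0.5,0],[0,0,0],-1],
  [[0.03,0.5,0],[0,0,0],-1],
  [[0.03,0.5,0],[0,0,0],-1],
  [[0.03,0.5,0],[0,0,0],-1],
  [[0.03,0.5,0],[0,0,0],-1],
  [[0.03,0.5,0],[0,0,0],-1],
  [[0.03,0.5,0],[0,0,0],-1],
  [[0.03,0.5,0],[0,0,0],-1],
  [[0.03,0.5,0],[0,0,0],-1],
  [[0.03,0.4,0],[0,0,0],-1],
])

```text
time_s: 13.4
ee_pos: [0.4377, 0.0689, 0.0123]
eef_rot: [-3.141, 0.003, 3.03]
force: [-0.6, -10.3, 17.9]
grip_width: 0.0038
grip_force: 15.1
```

Call:
send_rows([
  [[0,0,0],[0,0,0],-1],
  [[0,0,0],[0,0,0],-0.2],
  [[0,0,0],[0,0,0],-0.2],
  [[0,0,0],[0,0,0],-0.2],
  [[0,0,-0.5],[0,0,0],-0.2],
  [[0,0,-1],[0,0,0],-0.2],
  [[0,0,-1],[0,0,0],-0.2],
  [[0,0,-1],[0,0,0],-0.2],
  [[0,0,-0.5],[0,0,0],-0.2],
])

```text
time_s: 14.3
ee_pos: [0.4369, 0.0688, 0.1332]
eef_rot: [3.141, 0.002, 3.029]
force: [0.1, -0.3, -0.4]
grip_width: 0.0374
grip_force: 0.0
```

```bash
python3 -c "
from h import *
c=camera('side');W=world(c);hsv=cv2.cvtColor(c['pixels'],cv2.COLOR_RGB2HSV)
m=(hsv[...,0]>20)&(hsv[...,0]<32)&(hsv[...,1]>150)&(W[...,2]>.022)&(W[...,2]<.042)
p=W[m];print(len(p),p.min(0),p.max(0),cv2.minEnclosingCircle(p[:,:2].astype(np.float32)))
save(c,'s3.png')
rel([.28,.012,.12])"
```

```text
210 [ 0.35461302 -0.07287083  0.02204115] [0.49355811 0.07289281 0.03264856] ((0.4261001646518707, -0.0001800445606932044), 0.07333589345216751)
t 14.35 pos [0.4376 0.0689 0.1345] rot [3.141 0.004 3.029] w 0.0378 gf 0.0 F [ 0.4 -0.4  2.3] q [ 0.07  0.14  1.9  -0.    1.1  -1.38]
units [ 5.01 -2.48  0.46]
```

View pics/s3.png

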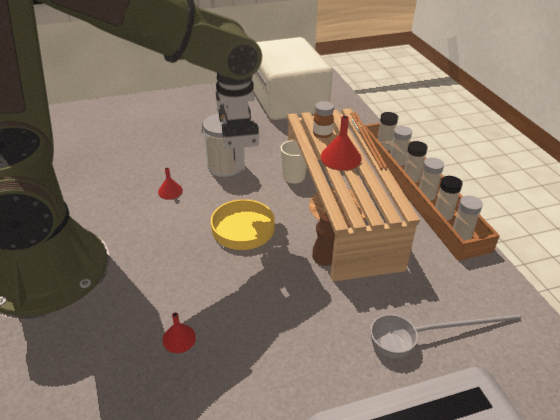

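The plate sits flat at (0.427, -0.001), around (243,225) in the side view, and the funnel stands on the shelf at (343,145). Next I get behind the plate with the fingers fully open so that they cradle it.

Call:
send_rows([
  [[0.8,-0.59,0],[0,0,0],1],
  [[0.8,-0.59,0],[0,0,0],1],
  [[0.8,-0.59,0],[0,0,0],1],
  [[0.75,-0.59,0],[0,0,0],1],
  [[0,0,0],[0,0,0],1],
  [[0,0,0.6],[0,0,0],1],
  [[0,0,0.6],[0,0,0],1],
  [[0,0,0.6],[0,0,0],1],
  [[0,0,0.6],[0,0,0],1],
  [[0,0,0.6],[0,0,0],1],
  [[0,0,0.6],[0,0,0],1],
  [[0,0,0.4],[0,0,0],1],
])

```text
time_s: 15.55
ee_pos: [0.3343, 0.0094, 0.0095]
eef_rot: [3.142, -0.002, 3.029]
force: [0.5, -0.7, -0.8]
grip_width: 0.0941
grip_force: 0.0
```

```bash
python3 -c "
from h import *
X=np.array([.9939,-.1107]);Y=np.array([.1107,.9939]);C=np.array([.6712,.0131])
M=C-.0625*X; print(M); rel([*M,.014])"
```

```text
[0.60908125 0.02001875]
t 15.55 pos [0.3343 0.0094 0.0095] rot [ 3.142e+00 -2.000e-03  3.029e+00] w 0.0941 gf 0.0 F [ 0.5 -0.7 -0.8] q [-0.08  0.15  2.26  0.    0.73 -1.54]
units [-9.06  1.38 -0.16]
```

Call:
send_rows([
  [[-0.4,0,-0.12],[0,0,0],1],
  [[-0.4,0,0],[0,0,0],1],
  [[-0.3,0.0,0],[0,0,0],1],
  [[-0.3,0.05,0],[0,0,0],1],
  [[-0.4,0.07,0],[0,0,0],1],
  [[-0.4,0.07,0],[0,0,0],1],
  [[-0.4,0.07,0],[0,0,0],1],
  [[-0.4,0.07,0],[0,0,0],1],
  [[-0.4,0.07,0],[0,0,0],1],
  [[-0.4,0.07,0],[0,0,0],1],
  [[-0.4,0.07,0],[0,0,0],1],
  [[-0.3,0.05,0],[0,0,0],1],
])

```text
time_s: 16.75
ee_pos: [0.4715, 0.0117, 0.0145]
eef_rot: [3.142, -0.0, 3.029]
force: [-1.2, 0.3, 0.5]
grip_width: 0.094
grip_force: 0.5
```

Call:
send_rows([
  [[0,0,0],[0,0,0],1],
  [[0,0,0],[0,0,0],1],
])

```text
time_s: 16.95
ee_pos: [0.4705, 0.0116, 0.0145]
eef_rot: [-3.142, -0.0, 3.029]
force: [-0.3, 0.3, -0.1]
grip_width: 0.0938
grip_force: 0.0
```

```bash
cat >> h.py <<'E'
X=np.array([.9939,-.1107]);Y=np.array([.1107,.9939]);C=np.array([.6712,.0131])
def plate(cam="side",guess=(.54,0)):
    c=camera(cam);W=world(c);hsv=cv2.cvtColor(c['pixels'],cv2.COLOR_RGB2HSV)
    m=(hsv[...,0]>20)&(hsv[...,0]<32)&(hsv[...,1]>150)&(W[...,2]>.004)&(W[...,2]<.04)
    p=W[m];q=p[p[:,2]>.022][:,:2]
    print(len(p),p.min(0).round(3),p.max(0).round(3))
    from scipy.optimize import least_squares
    f=least_squares(lambda g:np.hypot(*(q-g).T)-.0705,guess,loss="soft_l1",f_scale=.002).x
    print(cam,len(q),"centre",f.round(4),"to inlay X,Y",((C-f)@X).round(4),((C-f)@Y).round(4)); return c,f
E
python3 -c "
from h import *
c,f=plate(); p=get_obs()['ee_pos'][:2]; print('d',(f-p)@X,(f-p)@Y)
rel([*(C-.0625*X),.014])"
```

```text
895 [ 0.465 -0.07   0.004] [0.604 0.072 0.033]
side 137 centre [0.5341 0.0042] to inlay X,Y 0.1353 0.0241
d 0.06414848578641859 -0.0003573729845539981
t 17.0 pos [0.4703 0.0116 0.0145] rot [-3.142 -0.     3.029] w 0.0938 gf 0.0 F [-0.5 -0.3 -0.4] q [-0.05  0.39  1.91 -0.    0.84 -1.51]
units [-4.56  0.8   0.02]
```

The cradle works: the plate is centred 64 mm ahead of the fingers. Now back off and tilt the tool so that the body stays clear of the shelf.

Call:
send_rows([
  [[0.5,0,-0.15],[0,0,0],1],
  [[0.5,0,-0.15],[0,0,0],1],
  [[0,0,0],[0,-1,0],1],
  [[0,0,0],[0,-1,0],1],
  [[0,0,0],[0,-1,0],1],
  [[0,0,0],[0,-1,0],1],
  [[0,0,0],[0,-1,0],1],
  [[0,0,0],[0,-1,0],1],
  [[0,0,0],[0,0,0],1],
  [[0,0,0],[0,0,0],1],
])

```text
time_s: 18.0
ee_pos: [0.4433, 0.0033, 0.0314]
eef_rot: [-3.111, 0.557, 3.027]
force: [0.4, -0.3, -0.0]
grip_width: 0.094
grip_force: 0.0
```

```bash
python3 -c "
from h import *
c,f=plate()
R=Ro.from_euler('xyz',get_obs()['eef_rot']).as_matrix(); print(R.round(3))
rel([*(C-.0642*X),.014])
rel([*(f-.075*X),.014])"
```

```text
1208 [ 0.464 -0.069  0.004] [0.604 0.076 0.033]
side 200 centre [0.5353 0.004 ] to inlay X,Y 0.1341 0.0241
[[-0.843  0.13   0.522]
 [ 0.097  0.991 -0.091]
 [-0.529 -0.026 -0.848]]
t 18.05 pos [0.4434 0.0033 0.0314] rot [-3.111  0.557  3.027] w 0.0939 gf 0.0 F [-0.3 -0.7  0.2] q [-0.03  0.15  2.34 -0.64  0.13 -0.86]
units [-4.25  1.29  3.29]
t 18.05 pos [0.4434 0.0033 0.0314] rot [-3.111  0.557  3.027] w 0.0939 gf 0.0 F [-0.3 -0.7  0.2] q [-0.03  0.15  2.34 -0.64  0.13 -0.86]
units [-0.15  0.39  0.77]
```

```bash
python3 - <<'E'
from h import *
from scipy.optimize import least_squares
D=np.array([[.4923,.2053,.17,1.68],[.4965,.0723,.34,1.80],[.4973,.2426,.15,1.61],[.6597,.2386,.54,1.12],[.5880,.3221,.33,1.21],[.3345,.0095,.15,2.26],[.4705,.0145,.39,1.91],[.5450,.205,.3,1.521],[.470,.0125,.39,1.91]])
# wrist r = a0 + L1 sin q2 + L2 sin(q2+q3+phi); z+L = h+...
def fk(p,q2,q3): return p[0]+p[1]*np.sin(q2)+p[2]*np.sin(q2+q3+p[3]), p[4]+p[1]*np.cos(q2)+p[2]*np.cos(q2+q3+p[3])
def res(p):
    r,z=fk(p,D[:,2],D[:,3]); return np.r_[r-D[:,0],z-D[:,1]]
f=least_squares(res,[0,.4,.4,-.3,0]); print(f.x.round(3),abs(f.fun).max())
# L from tilted state unknown: use q2,q3 there (wrist independent of q4..6)
r,z=fk(f.x,.15,2.34); th=.557
print("L from r",(r-.4434)/-np.sin(th),"(tool-down eq)  from z",(z-.0314)/(np.cos(th)-1))
for L in(.2,.22,.25,.28):
  for th in(.45,.5,.55,.6):
    for r0 in(.465,.53,.597):
      s=least_squares(lambda q:np.array(fk(f.x,*q))-[r0-L*np.sin(th),.012-L*(1-np.cos(th))],[.3,2]).x
      print(L,th,r0,"q5",round(np.pi-th-s.sum(),2),end=" | ")
    print()
E
```

```text
[ 0.003  0.417  0.448  0.087 -0.045] 0.004802971538789197
L from r 0.2609577967361653 (tool-down eq)  from z 0.286392170011442
0.2 0.45 0.465 q5 0.26 | 0.2 0.45 0.53 q5 0.32 | 0.2 0.45 0.597 q5 0.39 | 
0.2 0.5 0.465 q5 0.19 | 0.2 0.5 0.53 q5 0.25 | 0.2 0.5 0.597 q5 0.32 | 
0.2 0.55 0.465 q5 0.12 | 0.2 0.55 0.53 q5 0.18 | 0.2 0.55 0.597 q5 0.25 | 
0.2 0.6 0.465 q5 0.05 | 0.2 0.6 0.53 q5 0.11 | 0.2 0.6 0.597 q5 0.18 | 
0.22 0.45 0.465 q5 0.25 | 0.22 0.45 0.53 q5 0.3 | 0.22 0.45 0.597 q5 0.37 | 
0.22 0.5 0.465 q5 0.18 | 0.22 0.5 0.53 q5 0.23 | 0.22 0.5 0.597 q5 0.3 | 
0.22 0.55 0.465 q5 0.1 | 0.22 0.55 0.53 q5 0.16 | 0.22 0.55 0.597 q5 0.23 | 
0.22 0.6 0.465 q5 0.03 | 0.22 0.6 0.53 q5 0.09 | 0.22 0.6 0.597 q5 0.16 | 
0.25 0.45 0.465 q5 0.23 | 0.25 0.45 0.53 q5 0.28 | 0.25 0.45 0.597 q5 0.35 | 
0.25 0.5 0.465 q5 0.16 | 0.25 0.5 0.53 q5 0.21 | 0.25 0.5 0.597 q5 0.28 | 
0.25 0.55 0.465 q5 0.08 | 0.25 0.55 0.53 q5 0.13 | 0.25 0.55 0.597 q5 0.2 | 
0.25 0.6 0.465 q5 -0.0 | 0.25 0.6 0.53 q5 0.06 | 0.25 0.6 0.597 q5 0.13 | 
0.28 0.45 0.465 q5 0.21 | 0.28 0.45 0.53 q5 0.27 | 0.28 0.45 0.597 q5 0.33 | 
0.28 0.5 0.465 q5 0.13 | 0.28 0.5 0.53 q5 0.19 | 0.28 0.5 0.597 q5 0.25 | 
0.28 0.55 0.465 q5 0.05 | 0.28 0.55 0.53 q5 0.11 | 0.28 0.55 0.597 q5 0.18 | 
0.28 0.6 0.465 q5 -0.03 | 0.28 0.6 0.53 q5 0.03 | 0.28 0.6 0.597 q5 0.1 |
```

```bash
cat >> h.py <<'E'
def goal(th,pos):
    X3=np.r_[X,0];Y3=np.r_[Y,0];Z=np.array([0,0,1.]);z=np.sin(th)*X3-np.cos(th)*Z
    G=np.stack([np.cross(Y3,z),Y3,z],1); s=get_obs(); R=Ro.from_euler("xyz",s["eef_rot"]).as_matrix()
    print("turn units",(Ro.from_matrix(R.T@G).as_rotvec()/.12).round(2),"shift in goal axes",(G.T@(np.array(pos)-s["ee_pos"])/.03).round(2))
E
python3 -c "
from h import *
f=np.array([.535,.004]); goal(.45,[*(f-.095*X),.012])"
```

```text
turn units [-0.27  0.89 -0.04] shift in goal axes [0.4  0.36 0.52]
```

Call:
send_rows([
  [[0,0,0],[-0.14,0.45,-0.02],0.06],
  [[0,0,0],[-0.13,0.44,-0.02],0.06],
  [[0.4,0.36,0],[0,0,0],0.06],
  [[0,0,0.5],[0,0,0],0.06],
  [[0,0,0],[0,0,0],0.06],
  [[0,0,0],[0,0,0],0.06],
])

```text
time_s: 18.65
ee_pos: [0.4408, 0.0115, 0.012]
eef_rot: [-3.122, 0.485, 3.028]
force: [-0.9, -0.2, 0.5]
grip_width: 0.0513
grip_force: 0.0
```

```bash
python3 -c "
from h import *
f=np.array([.535,.004]); goal(.45,[*(f-.0755*X),.012]); goal(.5,[*(C-.0755*X),.012]);rel([0,0,0])"
```

```text
turn units [-0.17  0.29 -0.02] shift in goal axes [-0.57  0.1   0.28]
turn units [-0.17 -0.13 -0.02] shift in goal axes [-4.48  0.9   2.45]
t 18.65 pos [0.4408 0.0115 0.012 ] rot [-3.122  0.485  3.028] w 0.0513 gf 0.0 F [-0.9 -0.2  0.5] q [-0.02  0.2   2.31 -0.4   0.16 -1.09]
units [13.06 -2.17 -6.39]
```

Call:
send_rows([
  [[0,0.1,0],[-0.17,-0.13,-0.02],0.06],
  [[-0.26,0,0.143],[0,0,0],0.06],
  [[-0.26,0,0.143],[0,0,0],0.06],
  [[-0.26,0.055,0.143],[0,0,0],0.06],
  [[-0.26,0.055,0.143],[0,0,0],0.06],
  [[-0.26,0.055,0.143],[0,0,0],0.06],
  [[-0.26,0.055,0.143],[0,0,0],0.06],
  [[-0.26,0.055,0.143],[0,0,0],0.06],
  [[-0.26,0.055,0.143],[0,0,0],0.06],
  [[-0.26,0.055,0.143],[0,0,0],0.06],
  [[-0.26,0.055,0.143],[0,0,0],0.06],
])

```text
time_s: 19.75
ee_pos: [0.532, 0.0178, 0.0119]
eef_rot: [-3.141, 0.502, 3.031]
force: [-1.2, -0.3, 1.4]
grip_width: 0.0496
grip_force: 0.8
```

```bash
python3 -c "
from h import *
c,f=plate('side',(.6,.01)); p=get_obs()['ee_pos'][:2]; print('d',(f-p)@X,(f-p)@Y)
save(c,'s4.png')
goal(.53,[*(C-.0755*X),.012]);rel([0,0,0])"
```

```text
602 [ 0.534 -0.059  0.004] [0.668 0.08  0.033]
side 112 centre [0.6056 0.0054] to inlay X,Y 0.0643 0.0149
d 0.0733229354172828 -0.004360445452702621
turn units [-0.   -0.23  0.  ] shift in goal axes [-1.78  0.35  1.06]
t 19.8 pos [0.5332 0.0178 0.0123] rot [-3.141  0.503  3.031] w 0.0499 gf 0.1 F [-0.2  0.4  0.2] q [-0.01  0.36  2.09 -0.24  0.2  -1.24]
units [15.62 -2.55 -8.12]
```

View pics/s4.png

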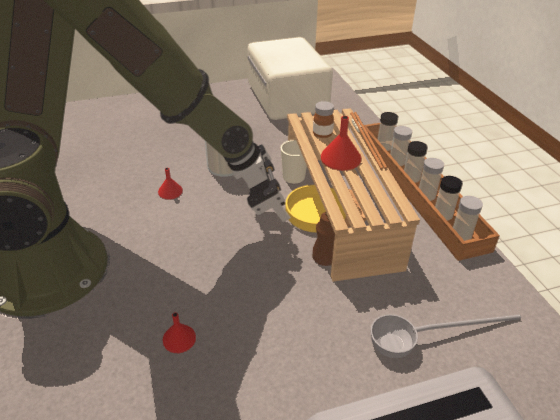

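The view shows the plate going in under the front slat, between the cup at (293,160) and the mill at (323,240). The tilted gripper is clear of everything.

Call:
send_rows([
  [[0,0,0],[0,-0.23,0],0.06],
  [[-0.216,0.07,0.126],[0,0,0],0.06],
  [[-0.216,0.07,0.126],[0,0,0],0.06],
  [[-0.216,0.07,0.126],[0,0,0],0.06],
  [[-0.216,0.07,0.126],[0,0,0],0.06],
  [[-0.216,0.07,0.126],[0,0,0],0.06],
  [[-0.216,0.07,0.126],[0,0,0],0.06],
  [[-0.15,0.03,0.09],[0,0,0],0.06],
  [[0,0,0],[0,0,0],0.06],
])

```text
time_s: 20.7
ee_pos: [0.5833, 0.0256, 0.012]
eef_rot: [-3.141, 0.53, 3.031]
force: [0.1, 0.0, -0.3]
grip_width: 0.0495
grip_force: 0.0
```

```bash
python3 -c "
from h import *
p=get_obs()['ee_pos'][:2]
c,f=plate('side',(.655,.01)); print('d',(f-p)@X,(f-p)@Y)
c,f=plate('top',(.655,.01)); print('d',(f-p)@X,(f-p)@Y)
i=c['pixels'][90:240,170:370,::-1]; cv2.imwrite('pics/t5.png',cv2.resize(i,None,fx=3.8,fy=3.8,interpolation=2))
goal(.53,[*(C-.0755*X),.012]);rel([0,0,0])"
```

```text
168 [ 0.586 -0.058  0.004] [0.715 0.083 0.032]
side 64 centre [0.6577 0.0131] to inlay X,Y 0.0134 0.0015
d 0.07527275865933539 -0.0042226753835737825
283 [ 0.587 -0.051  0.004] [0.709 0.088 0.034]
top 82 centre [0.6588 0.0174] to inlay X,Y 0.0128 -0.0029
d 0.07593894997723954 0.00017271559970050837
turn units [-0.   -0.01  0.  ] shift in goal axes [-0.4  -0.09  0.23]
t 20.8 pos [0.5827 0.0256 0.0119] rot [-3.141  0.529  3.031] w 0.0497 gf 0.0 F [ 0.3 -0.4  0.2] q [ 0.01  0.43  1.98 -0.29  0.21 -1.18]
units [16.78 -2.99 -9.36]
```

View pics/t5.png

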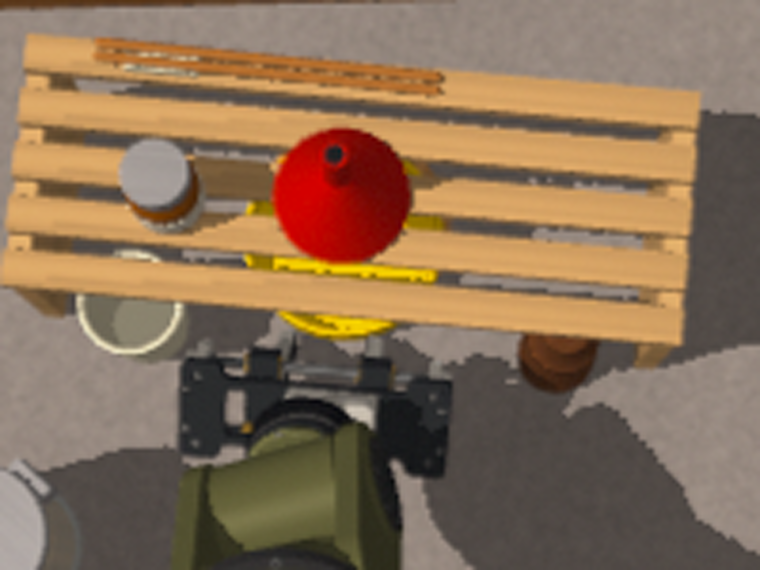

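The plate is 13 mm short in X and laterally within about 1 mm (average of the two cameras). The gripper is clear of the shelf and the cup. Last push, then back out.

Call:
send_rows([
  [[-0.13,-0.01,0.075],[0,0,0],0.06],
  [[-0.13,-0.01,0.075],[0,0,0],0.06],
  [[-0.12,-0.01,0.07],[0,0,0],0.06],
  [[0,0,0],[0,0,0],0.06],
  [[0,0,0],[0,0,0],0.06],
])

```text
time_s: 21.3
ee_pos: [0.5957, 0.0231, 0.012]
eef_rot: [-3.141, 0.529, 3.031]
force: [0.3, -0.0, 0.2]
grip_width: 0.0496
grip_force: 0.0
```

Call:
send_rows([
  [[0.4,0,-0.24],[0,0,0],0.06],
  [[0.5,0,-0.3],[0,0,0],0.06],
  [[0.5,0,-0.3],[0,0,0],0.06],
  [[0.5,0,-0.3],[0,0,0],0.06],
  [[0.5,0,-0.3],[0,0,0],0.06],
  [[0.5,0,-0.3],[0,0,0],0.06],
  [[0.5,0,-0.3],[0,0,0],0.06],
  [[0,0,0],[0,0,0],0.06],
])

```text
time_s: 22.1
ee_pos: [0.476, 0.0365, 0.0132]
eef_rot: [-3.141, 0.528, 3.032]
force: [0.4, 0.9, -0.1]
grip_width: 0.05
grip_force: 0.0
```

```bash
python3 -c "
from h import *
c,f=plate('side',(.67,.013));save(c,'s6.png')
c,f=plate('top',(.67,.013))
i=c['pixels'][90:240,170:370,::-1]; cv2.imwrite('pics/t6.png',cv2.resize(i,None,fx=3.8,fy=3.8,interpolation=2))
W=world(c);V,U=np.mgrid[0:420,0:560]
for n,(a,b,e,g,l,h) in dict(canister=(130,200,205,260,.11,.15),cup=(185,225,155,190,.07,.1),mill=(300,332,172,200,.08,.125),jar=(195,230,120,155,.19,.24)).items():
    m=(U>=a)&(U<b)&(V>=e)&(V<g)&(W[...,2]>l)&(W[...,2]<h); print(n,cv2.minEnclosingCircle(W[m][:,:2].astype(np.float32)))
rel([0,0,0])"
```

```text
110 [ 0.596 -0.058  0.004] [0.739 0.081 0.034]
side 33 centre [0.67   0.0108] to inlay X,Y 0.001 0.0024
190 [ 0.599 -0.057  0.004] [0.723 0.085 0.036]
top 47 centre [0.6705 0.0147] to inlay X,Y 0.0008 -0.0015
canister ((0.44457778334617615, 0.25677773356437683), 0.056938689202070236)
cup ((0.6029075384140015, 0.1610042154788971), 0.03607718273997307)
mill ((0.5699282288551331, -0.13343249261379242), 0.023588482290506363)
jar ((0.6587410569190979, 0.12542712688446045), 0.021824145689606667)
t 22.2 pos [0.4782 0.0364 0.0138] rot [-3.141  0.53   3.031] w 0.0499 gf 0.0 F [-0.1  0.4 -0.2] q [ 0.04  0.26  2.24 -0.6   0.14 -0.84]
units [13.78 -2.97 -7.55]
```

View pics/t6.png

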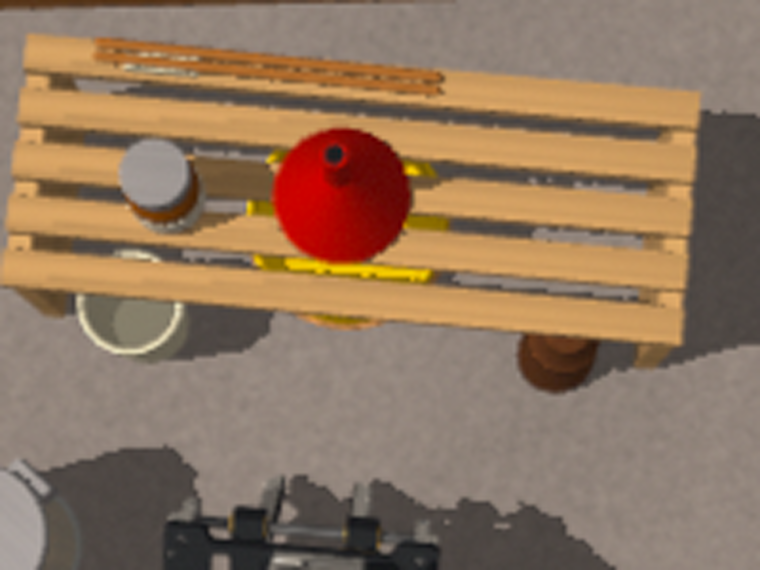

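The plate is within about 2 mm of the cork's centre, with a thin cork crescent showing in front at (345,322). The funnel still stands, the bystanders haven't moved, and the arm is clear.

```bash
python3 -c "
from station import *
print(hand_in())"
```

```text
the job is handed in; nothing more can be done
None
```

The funnel stands mouth-down on the shelf, in front of the chopsticks and clear of the jar. The plate was slid in flat to within about 3 mm of the cork inlay's centre; the cup, mill, jar and canister measured unmoved, and I handed the job in at about 22 s.

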